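# Eject the grater insert and trap it on the slicer bed

## Robot

A 6-joint arm with a two-finger parallel gripper is mounted at the origin on a cart in front of the work surface, level with it; the furniture and walls round the work are solid. World frame = base frame: x ahead of the robot, y to its left, z up, the work surface at z = 0. Lengths are in m, angles in rad, forces in N, time in s.
With the tool pointing down it reaches from about 0.35 to 0.85 m from the base axis. Payload 8.1 kg.
Tool frame: the origin (TCP) lies between the finger pads; the fingertips stand bot.nose_length ahead of it and the grasp point (between the pads) is the TCP (bot.nose_length is the distance from the TCP to the fingertips, in m); z points along the fingers, y is the direction in which the jaws open and shut (so a half turn about z gives the same grasp; the last joint's range is limited). The gripper opens to 85 mm and grips with 20 to 120 N. Pads are 22 mm wide; open, the fingers measure 114 mm over their backs; the gripper's body (76 mm by 85 mm) begins 54 mm behind the grasp point. The pads swing forward as they close: fully open they stand 13 mm farther back than shut.
Start: joints at [-1.258, 0.13, 1.488, -0, 1.523, -0.085], TCP at [0.232, -0.553, 0.25] pointing down, gripper open.
Joint ranges: [-2.96, 2.96], [-0.89, 2.26], [0.02, 2.5], [-1.34, 4.48], [0, 2.73], [-2.66, 2.66]. Speed limits (rad/s): [2.39, 2.39, 2.79, 3.14, 3.14, 3.14].

## Interface

Orientations are given as a rotation vector (axis times angle).
In Python, from cell import bot gives the robot as it stands.
- The arm moves only by the shell command python3 -m creep 'ROWS'. ROWS is JSON, a list that holds one entry, the list of rows, each a list of 7 numbers: the shift along the tool's x, y, z in units of 0.15 m (1.0 is 0.15 m), then the turn, a rotation vector about the tool's x, y, z in units of 360 degrees (1.0 is 360 degrees), then the closure, from 0 (fully open) to 1 (shut). A call has 1 to 20 rows; each row is the pose to reach, as a shift and turn from the pose commanded when the call began, along the tool's axes at that moment, turning the shorter way round; what a row does not reach only later rows make up. A row lasts 1/10 s, in which the tool goes at most 50 mm and 8.59 degrees, less where a joint would pass 70% of its speed; a pose out of reach is approached as far as the arm can. A call with a number of a shift or a turn outside -1 to 1 is refused whole. A call with a gripper value outside its range is refused whole. The fingers move at their own pace and stop on an object; the grip force is fixed at half the most. Time passes only in rows, so rows that repeat a pose let the fingers close. It gives the time, the measured TCP pose, the force and the opening at its end, in the units of the state.
- bot.read_state(): the state, without advancing time (a new reading comes with each control period).
- bot.read_camera(name): name is "side" or "top"; returns a dict with "color" (400x640x3 uint8, blue, green, red), "K" (3x3 intrinsics, pixels), "T" (4x4, takes a point from camera to world coordinates). Camera axes: x right, y down, z forward; pixel columns grow to the right and rows downward; lengths in m; the calibration is good to about 2 mm. A picture is of the moment at which its call begins. There is no depth.
- bot.close_job(): hands the job in, once; it reports no verdict.
The state is a dict: "time_s": time; "joint_pos": joint angles; "qvel": joint speeds; "joint_efforts": joint torques, N m; "tcp_pos": TCP position; "orientation": TCP orientation; "ft_force": force on the tool from outside, world axes, zero at the start; "torque": the same for the moment, N m; "width": finger opening in m.
Only numpy, scipy, OpenCV 4.12 (cv2) and the standard library are available. Lean on these libraries where they do the work, as an engineer would, in place of code of your own. Each camera call takes 0.05 s, during which the arm holds its last target.

## Task

Press the spring ejector on the side of the kitchen slicer so that its grater insert pops loose, and trap the insert with the other finger on the sloping bed before it slides off the lower end. Only press and block with the fingers: do not lift the insert off the bed, and leave the things standing around it alone. Finish while still holding the popped-out insert back on the bed with a finger, at rest.

Things in the scene. Friction and masses are not known exactly. Their poses are not given: they have to be found in the camera images.
- slicer: Kitchen slicer stand (mandoline), 290 mm long, 120 mm wide, fixed; black rails, steel bed on four short legs, carrying loop at its high end. Origin on the worktop under the bed's origin; z up, +x points horizontally to the high end, y to the left seen from the low end. The bed falls towards -x at 20 degrees.
- bed: The sloping bed. Origin on the middle of its surface, 64 mm above the worktop, beside the ejector cap; x runs up the slope, z square to the bed, y left. Polished, from x = -100 mm (open low end) to +160 mm (closed), 63 mm wide between rails 8 mm high. Empty at the start from x = -100 to +35 mm: a fingertip can stand there in the insert's way, best near the origin.
- insert: Loose grater insert, white frame round a steel plate with holes, 80 x 60 x 8 mm, about 0.25 kg, with a lip 6 mm thick, 24 mm high across its low end. Origin mid underside; body axes level, as the slicer's. Parked at bed x = 85 mm, its front on the catch tooth (x = 45 mm), a weak spring (1.2 N, 20 mm) behind it. Once freed it slides off the low end within a second unless something is in the way.
- lip (a point): Middle of the top edge of the insert's lip, 24 mm (square to the bed) over the bed surface. With the insert parked it is 37 mm from the bed's origin, horizontally along slicer +x.
- ejector (a joint): Travel of the spring ejector, m: 0 up, 0.010 fully down. It moves straight down and takes about 2 N to start and 5 N to hold fully down; it springs back up when let go. The catch tooth is one piece with it and frees the insert at about 6 mm.
- cap_top (a point): Middle of the flat level top of the ejector cap: plain grey push piece, 26 mm (slicer x) by 24 mm (y), in a black housing beside the right-hand rail, 60 mm right of the bed's middle line. Its top is 84 mm above the worktop when up, 74 mm when down: then 10 mm above the bed at its origin, so a second fingertip 60 mm to the left hangs just over the bed, before the lip.
- peeler: Bystander: vegetable peeler with dark green handle, 170x25x18 mm, lying left of the slicer; origin at its underside.
- timer: Bystander: round kitchen timer, 67x65x59 mm, left of the slicer; origin at its underside.
- spice: Bystander: round spice jar with dark cap, 41 mm across, 105 mm tall; origin at its underside.
- salt: Bystander: glass shaker with grey cap, 44 mm across, 90 mm tall, right of the slicer; origin at its underside.
There are look-alikes about, which are no part of the job. Leave any turquoise look-alike of the insert alone.

How it is judged:
On the way, in this order (a step that is already met when the one before it is completed fails the run):
1. the ejector is pressed down with a finger while the insert is still parked on the bed (value of joint ejector above 0.004 m and contact force between the fingers and ejector above 0.5 N and x of insert in the frame of bed above 0.076 m).
2. the insert has popped out past the catch and is held back on the bed by a finger (x of insert in the frame of bed between -0.055 and 0.076 m and y of insert in the frame of bed between -0.005 and 0.005 m and z of insert in the frame of bed between -0.004 and 0.006 m and angle between the z axis of insert and the z axis of slicer, either way round below 0.12 rad and contact force between the fingers and insert above 0.1 N and linear speed of insert below 0.02 m/s), for 0.3 s.
At the end, for the whole second after the job is handed in: The insert has moved at least 9 mm down the bed from where it was parked, lies flat between the rails wholly on the bed (its low edge not beyond the bed's low end), at rest, with a finger touching it (more than 0.1 N), and the bystanders are within 30 mm of where they stood (all of step 2 and distance of each of peeler, timer, spice, salt from where it was at the start of the episode below 0.03 m); the arm keeps its last pose, push and grip.
It fails at once if the insert slides off the low end of the bed (x of insert in the frame of bed below -0.06 m).
It fails at once if the insert is lifted off the bed (z of insert in the frame of bed above 0.008 m).
It fails at once if a bystander is pushed away (distance of any of peeler, timer, spice, salt from where it was at the start of the episode above 0.03 m).
It also fails if it takes over 32 s, if anything falls off the work surface, if the arm or the gripper's body presses on something with over 40 N, if the wrist force passes 120 N, or if a joint passes its speed limit or range.

## Working session

There is one attempt and no reset: what is moved stays moved. The work goes in short steps, Python scripts to look and compute and a shell command to move; the robot and the scene stay as the last step left them, time stands still between calls to the robot, and variables do not carry over. Pictures are saved under pics/ and viewed, and the job is handed in when it is done.

```bash
mkdir -p pics; ls; python3 - <<'E'
from cell import bot
import cv2,numpy as np
s=bot.read_state();print(s,bot.nose_length)
for n in("side","top"):
    c=bot.read_camera(n);cv2.imwrite(f"pics/{n}0.png",c["color"]);print(n,c["K"],c["T"])
E
```

```text
pics
{'time_s': 0.0, 'joint_pos': array([-1.25839495e+00,  1.31159840e-01,  1.48929154e+00, -3.84148809e-06,
        1.52302366e+00, -8.53851270e-02]), 'qvel': array([-0.00176353,  0.00017662, -0.00059182, -0.00081519, -0.0027023 ,
       -0.00060885]), 'joint_efforts': array([-1.26231374e-03, -5.69409442e+01, -5.00546694e+01, -2.04462326e-04,
        1.52307161e-02, -4.10314044e-05]), 'tcp_pos': array([ 0.23229197, -0.55263677,  0.24923847]), 'orientation': array([-3.07782579e+00, -6.20360913e-01,  3.40691261e-04]), 'ft_force': array([ 0.29620285, -0.5686335 ,  0.49699877]), 'torque': array([ 0.0132015 ,  0.03320288, -0.00397598]), 'width': 0.08574527899263462} 0.019
side [[437.92886637   0.         315.96029723]
 [  0.         437.92886637 201.42733921]
 [  0.           0.           1.        ]] [[-0.90224478 -0.2658793   0.33950341  0.02061776]
 [-0.43117393  0.54420233 -0.71967553  0.78675783]
 [ 0.00658828 -0.7957085  -0.60564393  0.93372534]
 [ 0.          0.          0.          1.        ]]
top [[461.00046      0.         332.50591338]
 [  0.         461.00046    197.89165772]
 [  0.           0.           1.        ]] [[ 0.02637356 -0.9975451   0.06487065  0.37110042]
 [-0.99949944 -0.02517969  0.01915316 -0.19373939]
 [-0.01747272 -0.06534331 -0.99770986  1.23893944]
 [ 0.          0.          0.          1.        ]]
```

View pics/side0.png

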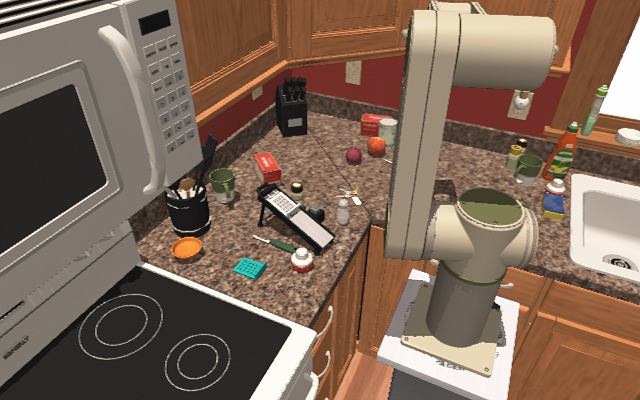

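View pics/top0.png

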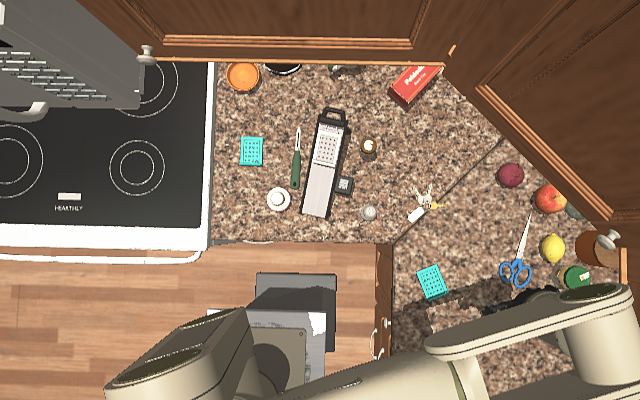

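The side view shows the slicer from about (260,190) to (330,245). The top view shows its carrying loop at (331,112), its low end at (317,215) and the grey cap at (344,185). I'll enlarge both.

```bash
python3 - <<'E'
import cv2
a=cv2.imread("pics/top0.png")[95:235,260:400];cv2.imwrite("pics/topc.png",cv2.resize(a,(600,600),interpolation=cv2.INTER_CUBIC)[:590])
a=cv2.imread("pics/side0.png")[170:270,230:360];cv2.imwrite("pics/sidec.png",cv2.resize(a,None,fx=6,fy=6,interpolation=cv2.INTER_CUBIC))
E
```

```text
(no output)
```

View pics/topc.png

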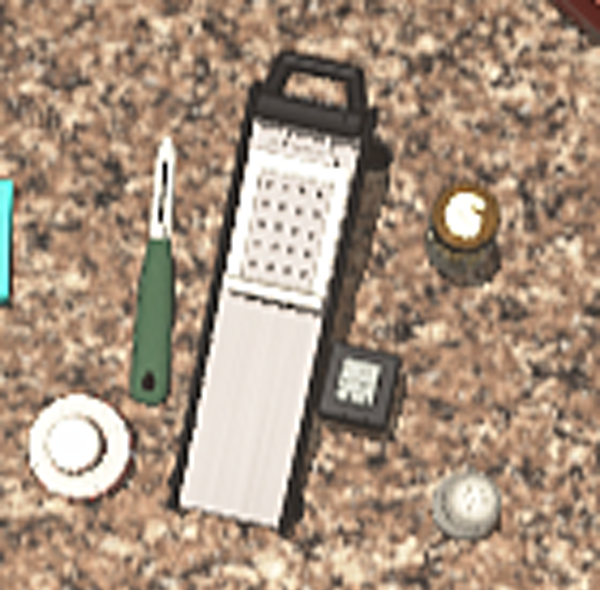

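View pics/sidec.png

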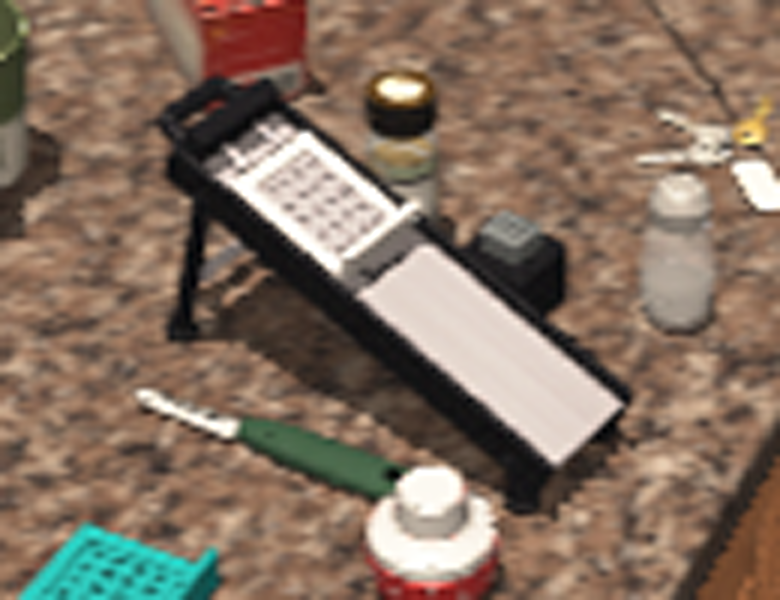

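The crops show the cap at top crop (358,382) and side crop (508,229). The lip top edge runs (230,283)–(327,298) in the top crop and (347,270)–(415,207) in the side crop. The bed's low corners are also clear. Next I segment the cap and triangulate.

```bash
cat > h.py <<'E'
import numpy as np,cv2
K={"side":np.array([[437.92886637,0,315.96029723],[0,437.92886637,201.42733921],[0,0,1]]),"top":np.array([[461.00046,0,332.50591338],[0,461.00046,197.89165772],[0,0,1]])}
T={"side":np.array([[-0.90224478,-0.2658793,0.33950341,0.02061776],[-0.43117393,0.54420233,-0.71967553,0.78675783],[0.00658828,-0.7957085,-0.60564393,0.93372534],[0,0,0,1]]),
"top":np.array([[0.02637356,-0.9975451,0.06487065,0.37110042],[-0.99949944,-0.02517969,0.01915316,-0.19373939],[-0.01747272,-0.06534331,-0.99770986,1.23893944],[0,0,0,1]])}
P={n:K[n]@np.linalg.inv(T[n])[:3] for n in K}
def tri(t,s):
    X=cv2.triangulatePoints(P["top"],P["side"],np.array(t,float).reshape(2,1),np.array(s,float).reshape(2,1))[:,0];X=X[:3]/X[3]
    e=[np.round(proj(n,X)-p,1) for n,p in(("top",t),("side",s))]
    return X,e
def proj(n,X):
    q=P[n]@np.append(X,1);return q[:2]/q[2]
def ray(n,p,z):
    d=T[n][:3,:3]@np.linalg.inv(K[n])@np.array([p[0],p[1],1.]);o=T[n][:3,3];return o+d*(z-o[2])/d[2]
tc=lambda u,v:(260+(u+.5)/4.2857-.5,95+(v+.5)/4.2857-.5)
sc=lambda u,v:(230+(u+.5)/6-.5,170+(v+.5)/6-.5)
E
python3 - <<'E'
from h import *
np.set_printoptions(precision=4,suppress=True)
for n,t,s in [("cap",(358,382),(508,229)),("lowL",(183,508),(555,463)),("lowR",(280,525),(625,402)),("lipL",(230,284),(347,270)),("lipR",(327,298),(415,207)),("salt",(470,495),(680,185)),("spice",(466,212),(402,85))]:
    print(n,*tri(tc(*t),sc(*s)))
# cap masks
a=cv2.imread("pics/top0.png");b=cv2.imread("pics/side0.png")
for im,(x0,x1,y0,y1) in((a,(336,352,176,192)),(b,(306,324,202,216))):
    print(cv2.cvtColor(im,6)[y0:y1,x0:x1])
E
```

```text
cap [ 0.486  -0.1962  0.0803] [array([-0.5, -1.3]), array([1.2, 0.1])]
lowL [ 0.4101 -0.0915  0.0321] [array([-0.3, -1. ]), array([1. , 0.1])]
lowR [ 0.4    -0.1516  0.0287] [array([-0.2, -0.5]), array([0.5, 0. ])]
lipL [ 0.5408 -0.1197  0.0887] [array([-0.4, -1.1]), array([1.1, 0.2])]
lipR [ 0.5325 -0.1772  0.0925] [array([-0.3, -0.8]), array([0.8, 0.1])]
salt [ 0.419  -0.2639  0.086 ] [array([-0.2, -0.5]), array([0.5, 0. ])]
spice [ 0.5822 -0.2568  0.1053] [array([-0.2, -0.6]), array([0.5, 0.1])]
[[ 47  60 105  95  87  84  74  79  66  89 109 142  93 106 137 176]
 [ 48  70 102  96  91  90  90  90  85  78  76  70  74  72  87 106]
 [ 52  85  97  90 106 143  96  76  70  83  87  88  89  83  81  74]
 [ 53  96  96  76 190 231 207 188 170 150 107  82  74  90  95  94]
 [ 56 103  94  78 196 223 237 235 229 221 211 203 154  85  92  98]
 [ 65 106  91 103 227 222 229 230 200 214 211 251 165  82  91  97]
 [ 81 103  87 150 252 232 228 228 212 218 215 247 107  83  92  94]
 [ 94  98  74 186 181 214 209 210 233 230 231 233  55  88  92  86]
 [104  98  71 224 204 223 221 220 167 187 217 200  31  91  9
[... 827 characters left out ...]
108 121 137 146 144 124]
 [124 159 143 116 100 137 137 134 129 108 134 129 116 129 136 147 130  91]
 [145 162 123  95 131 156 155 143 130 143 120 115 140 122 131 148 133 135]
 [145 162 109  46  69  90 127 151 155 132 136 148 110  72  52  50  95 119]
 [114 110  55  31  58  79  83  98 132 152 145 100  64  69  51  30  30  59]
 [ 52  42  31  28  67  81  79  80  78  90  83  65  68  54  37  35  32  26]
 [ 28  40  34  32  31  42  69  79  80  81  76  69  55  38  36  33  30  19]
 [ 37  23  44  37  33  34  32  41  69  81  67  37  26  33  35  29  21  10]
 [169  48  27  41  38  31  33  35  34  41  40  33  34  35  27  21  13  15]
 [230 189  92  19  42  43  29  33  32  35  36  30  29  26  15  16  16  12]]
```

```bash
python3 - <<'E'
from h import *
np.set_printoptions(precision=4,suppress=True)
a=cv2.imread("pics/top0.png");g=cv2.cvtColor(a,6).astype(float)
# bed edges per row: bright segment between dark rails
L=[];R=[]
for v in range(130,212,4):
    c=int(round(317+(215-v)*0.155))+1
    row=g[v]
    l=c
    while row[l]>130: l-=1
    r=c
    while row[r]>130: r+=1
    l=l+(130-row[l])/(row[l+1]-row[l]); r=r-1+(row[r-1]-130)/(row[r-1]-row[r])
    L.append((l,v));R.append((r,v))
L=np.array(L);R=np.array(R);print(np.c_[L[:,0],R,R[:,0]-L[:,0]])
E
```

```text
[[317.4518 343.3507 130.      25.899 ]
 [316.5294 342.4947 134.      25.9653]
 [315.7101 341.0612 138.      25.3511]
 [315.4612 340.4671 142.      25.0059]
 [314.442  339.3869 146.      24.9449]
 [313.4439 331.931  150.      18.4871]
 [312.5659 330.7171 154.      18.1512]
 [311.9894 337.3643 158.      25.3749]
 [311.1831 335.9921 162.      24.809 ]
 [325.5698 327.85   166.       2.2802]
 [309.4954 334.5869 170.      25.0915]
 [308.9406 333.6833 174.      24.7427]
 [307.7607 332.8039 178.      25.0432]
 [307.3717 332.2869 182.      24.9152]
 [306.4364 331.4545 186.      25.0182]
 [305.4842 330.5178 190.      25.0336]
 [305.2654 329.5869 194.      24.3214]
 [303.7739 328.6169 198.      24.843 ]
 [303.4389 327.6836 202.      24.2447]
 [302.4395 326.9915 206.      24.5521]
 [301.473  326.2393 210.      24.7663]]
```

```bash
python3 - <<'E'
from h import *
np.set_printoptions(precision=4,suppress=True)
v=np.array([170,174,178,182,186,190,194,198,202,206,210]);
l=[309.495,308.94,307.76,307.37,306.44,305.48,305.27,303.77,303.44,302.44,301.47];r=[334.59,333.68,332.80,332.29,331.45,330.52,329.59,328.62,327.68,326.99,326.24]
m=np.polyfit(v,(np.array(l)+r)/2,1);print(m)
O=np.array([.4975,-.139]);yaw=-.19
for it in range(8):
    pts=[]
    for vv in(170,210):
        z=.05
        for k in range(8):
            X=ray("top",(np.polyval(m,vv),vv),z); d=(X[:2]-O)@[np.cos(yaw),np.sin(yaw)]; z=.064+d*np.tan(np.radians(20))
        pts.append(X)
    D=pts[0]-pts[1];yaw=np.arctan2(D[1],D[0])
    # slide O: cap along x
    cap=np.array([.486,-.1962]); x=np.array([np.cos(yaw),np.sin(yaw)]);y=np.array([-x[1],x[0]])
    O=pts[0][:2]+x*((cap-pts[0][:2])@x)
print(np.degrees(yaw),O,"cap y",(cap-O)@y)
# cap centroids
a=cv2.imread("pics/top0.png");b=cv2.imread("pics/side0.png")
g=cv2.cvtColor(a,6)[176:192,336:352];n,lab,st,c=cv2.connectedComponentsWithStats((g>140).astype(np.uint8));print(st,c+[336,176])
ct=c[1+np.argmax(st[1:,4])]+[336,176]
print(ct,"ray z.084",ray("top",ct,.084))
s=b.copy();cv2.imwrite("pics/capc.png",cv2.resize(b[192:228,296:336],None,fx=15,fy=15,interpolation=cv2.INTER_NEAREST))
for nm,p in(("cap",np.append(O-.06*y,.084)),("low",np.append(O-.094*x,.03)),("lip",np.append(O+.037*x,.102))):print(nm,p,proj("top",p),proj("side",p))
E
```

```text
[ -0.2051 356.9918]
-11.287948445746727 [ 0.4974 -0.1389] cap y -0.05838197267864731
[[  0   0  16  16 173]
 [ 11   0   1   1   1]
 [ 15   0   1   1   1]
 [  3   2  10  12  81]] [[343.5954 183.6936]
 [347.     176.    ]
 [351.     176.    ]
 [343.1605 183.2716]]
[343.1605 183.2716] ray z.084 [ 0.4837 -0.1974  0.084 ]
cap [ 0.4857 -0.1978  0.084 ] [343.3376 182.4943] [315.7411 206.7199]
low [ 0.4052 -0.1205  0.03  ] [313.022 214.312] [328.5379 241.9267]
lip [ 0.5337 -0.1462  0.102 ] [323.1025 162.0357] [294.4902 207.1646]
```

View pics/capc.png

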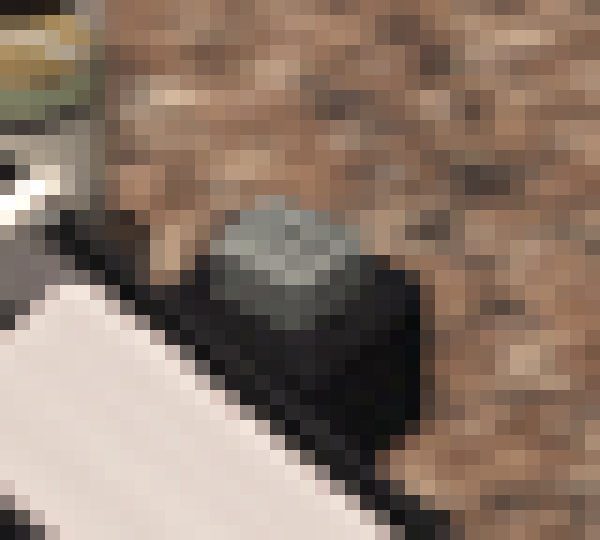

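```bash
cat > plan.py <<'E'
import sys,numpy as np
from scipy.spatial.transform import Rotation as Ro
from cell import bot
np.set_printoptions(precision=4,suppress=True)
def go(x,y,z,yaw=-11.29):
    s=bot.read_state();R0=Ro.from_rotvec(s["orientation"]);print("t",s["time_s"],"pos",s["tcp_pos"],"F",s["ft_force"],"w",s["width"],"q",s["joint_pos"]);
    print("R0",R0.as_matrix().round(3).tolist())
    a=np.radians(yaw);c=np.array([np.cos(a),np.sin(a),0]);yy=np.array([-c[1],c[0],0])
    for sg in(1,-1):
        Y=sg*yy;Z=np.array([0,0,-1.]);X=np.cross(Y,Z);Rt=Ro.from_matrix(np.c_[X,Y,Z])
        print("turn",sg,(R0.inv()*Rt).as_rotvec()/(2*np.pi))
    print("shift",R0.inv().apply(np.array([x,y,z])-s["tcp_pos"])/.15)
if __name__=="__main__": go(*map(float,sys.argv[1:4]))
E
python3 plan.py .491 -.1675 .2
```

```text
t 0.1 pos [ 0.2323 -0.5527  0.2493] F [ 0.664  -0.7633 -0.8145] w 0.0853823554654984 q [-1.2584  0.1311  1.4891 -0.      1.523  -0.0854]
R0 [[0.922, 0.387, -0.001], [0.387, -0.922, 0.002], [0.0, -0.002, -1.0]]
turn 1 [-0.0001 -0.0003 -0.4053]
turn -1 [-0.0003  0.0001  0.0947]
shift [ 2.5847 -1.699   0.3322]
```

```bash
python3 -m creep '[[[0.15,-0.1,0,0,0,0,0.47],[0.35,-0.23,0,0,0,0,0.47],[0.6,-0.4,0,0,0,0,0.47],[0.8,-0.53,0,0,0,0,0.47],[0.95,-0.63,0,0,0,0,0.47],[0.95,-0.63,0,0,0,0,0.47]]]' && python3 plan.py .491 -.1675 .2
```

```text
time_s: 0.7
tcp_pos: [0.3288, -0.4081, 0.25]
orientation: [-3.077, -0.626, -0.001]
ft_force: [-0.9, 0.5, -0.5]
width: 0.0454
t 0.7 pos [ 0.3288 -0.4081  0.25  ] F [-0.8619  0.4822 -0.4777] w 0.04543596810673119 q [-0.9911 -0.0746  1.6976  0.001   1.5195  0.1785]
R0 [[0.921, 0.39, 0.0], [0.39, -0.921, 0.001], [0.001, -0.001, -1.0]]
turn 1 [ 0.0001 -0.0003 -0.4048]
turn -1 [-0.0002 -0.0001  0.0952]
shift [ 1.6213 -1.0545  0.3358]
```

```bash
python3 -m creep '[[[0.15,-0.1,0,0,0,0,0.47],[0.35,-0.23,0,0,0,0,0.47],[0.6,-0.4,0,0,0,0,0.47],[0.8,-0.53,0,0,0,0,0.47],[0.95,-0.63,0,0,0,0,0.47],[0.95,-0.63,0,0,0,0,0.47]]]' && python3 plan.py .491 -.1675 .2
```

```text
time_s: 1.3
tcp_pos: [0.4231, -0.2665, 0.25]
orientation: [-3.078, -0.625, -0.0]
ft_force: [-0.9, -0.0, -1.0]
width: 0.0453
t 1.3 pos [ 0.4231 -0.2665  0.25  ] F [-0.947  -0.003  -1.0274] w 0.04526411326583605 q [-0.6652 -0.1421  1.7601  0.0008  1.5241  0.5047]
R0 [[0.921, 0.39, 0.0], [0.39, -0.921, 0.001], [0.0, -0.001, -1.0]]
turn 1 [ 0.     -0.0002 -0.4048]
turn -1 [-0.0001 -0.      0.0952]
shift [ 0.6741 -0.4311  0.3341]
```

```bash
python3 -m creep '[[[0.2,-0.13,0,0,0,0.02,0.47],[0.4,-0.26,0.1,0,0,0.04,0.47],[0.6,-0.38,0.2,0,0,0.06,0.47],[0.67,-0.43,0.33,0,0,0.08,0.47],[0.67,-0.43,0.33,0,0,0.095,0.47],[0.67,-0.43,0.33,0,0,0.095,0.47],[0.67,-0.43,0.33,0,0,0.095,0.47]]]' && python3 plan.py .491 -.1675 .13
python3 - <<'E'
from cell import bot
import cv2
for n in("side","top"):
    c=bot.read_camera(n)["color"];cv2.imwrite(f"pics/{n}1.png",c)
    v=c[130:270,230:380] if n=="side" else c[95:235,260:420]
    cv2.imwrite(f"pics/{n}1c.png",cv2.resize(v,None,fx=4,fy=4,interpolation=cv2.INTER_CUBIC))
E
```

```text
time_s: 2.0
tcp_pos: [0.4895, -0.1712, 0.2009]
orientation: [3.126, -0.309, 0.0]
ft_force: [0.5, 0.8, -0.1]
width: 0.0454
t 2.0 pos [ 0.4895 -0.1712  0.2009] F [ 0.4777  0.7587 -0.1279] w 0.04535941392159987 q [-0.4351 -0.0624  1.776  -0.0004  1.4277  1.3328]
R0 [[0.981, -0.196, 0.0], [-0.196, -0.981, -0.0], [0.0, 0.0, -1.0]]
turn 1 [-0.     -0.0001  0.5   ]
turn -1 [ 0.0001 -0.     -0.    ]
shift [ 0.0048 -0.0263  0.4729]
```

View pics/side1c.png

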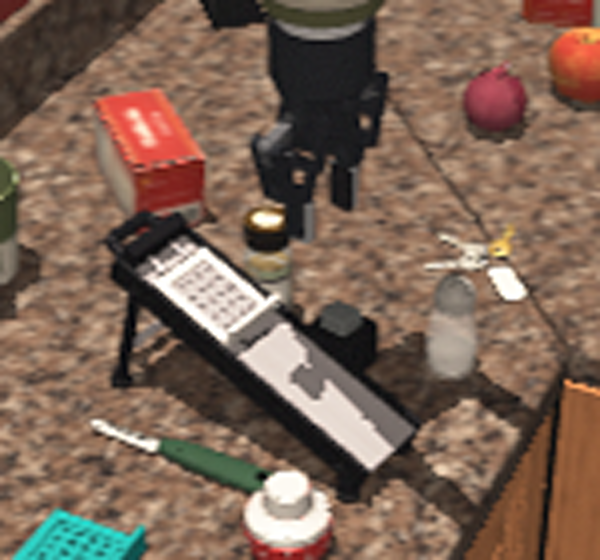

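View pics/top1c.png

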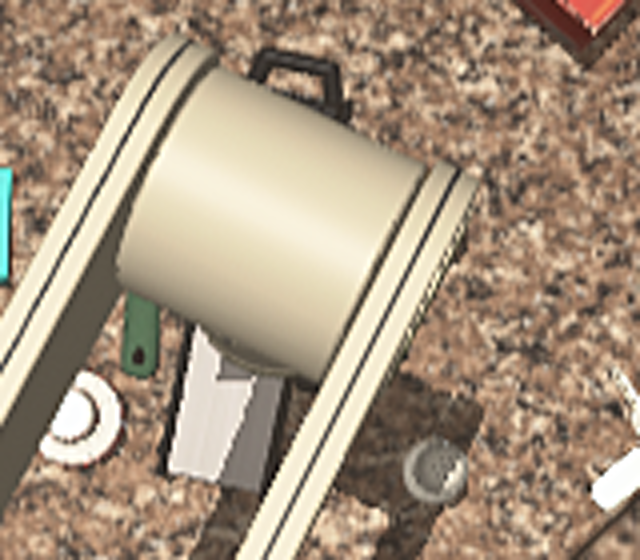

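The side view shows both fingers above the slicer, with the near fingertip at crop (300,238) and the far one at (343,207). The top view is blocked by the arm. I'll check the tip height against that view.

```bash
python3 - <<'E'
from h import *
y=np.array([.196,.981]);c=np.array([.4895,-.1712]);x=np.array([.981,-.196])
for sg in(1,-1):
  for z in(.175,.18,.185,.19):
    print(sg,z,[((proj("side",np.append(c+sg*.03*y+dx*x,z))-[230,130])*4).round(0) for dx in(-.011,0,.011)])
E
```

```text
1 0.175 [array([311., 253.]), array([299., 248.]), array([287., 243.])]
1 0.18 [array([311., 248.]), array([299., 242.]), array([287., 237.])]
1 0.185 [array([311., 242.]), array([299., 237.]), array([287., 232.])]
1 0.19 [array([311., 237.]), array([299., 231.]), array([287., 226.])]
-1 0.175 [array([359., 216.]), array([348., 211.]), array([336., 206.])]
-1 0.18 [array([360., 210.]), array([348., 205.]), array([336., 200.])]
-1 0.185 [array([360., 205.]), array([348., 200.]), array([336., 195.])]
-1 0.19 [array([360., 200.]), array([348., 194.]), array([336., 189.])]
```

```bash
python3 -m creep '[[[0,-0.026,0.1,0,0,0,0.47],[0,-0.026,0.25,0,0,0,0.47],[0,-0.026,0.4,0,0,0,0.47],[0,-0.026,0.52,0,0,0,0.47],[0,-0.026,0.57,0,0,0,0.47],[0,-0.026,0.57,0,0,0,0.47],[0,-0.026,0.57,0,0,0,0.47]]]' && python3 plan.py .491 -.1675 .105
python3 - <<'E'
from cell import bot
import cv2
n="side"
c=bot.read_camera(n)["color"];cv2.imwrite(f"pics/{n}2.png",c)
v=c[150:250,250:360]
cv2.imwrite(f"pics/{n}2c.png",cv2.resize(v,None,fx=6,fy=6,interpolation=cv2.INTER_CUBIC))
E
```

```text
time_s: 2.8
tcp_pos: [0.4907, -0.1664, 0.1158]
orientation: [3.126, -0.312, 0.001]
ft_force: [0.9, -0.9, -0.1]
width: 0.0449
t 2.8 pos [ 0.4907 -0.1664  0.1158] F [ 0.9402 -0.9407 -0.1427] w 0.044888760191873364 q [-0.426   0.0171  1.8598  0.      1.264   1.3437]
R0 [[0.98, -0.198, 0.001], [-0.198, -0.98, -0.0], [0.001, 0.0, -1.0]]
turn 1 [-0.0002 -0.      0.4997]
turn -1 [ 0.     -0.0001 -0.0003]
shift [0.0031 0.0066 0.0722]
```

View pics/side2c.png

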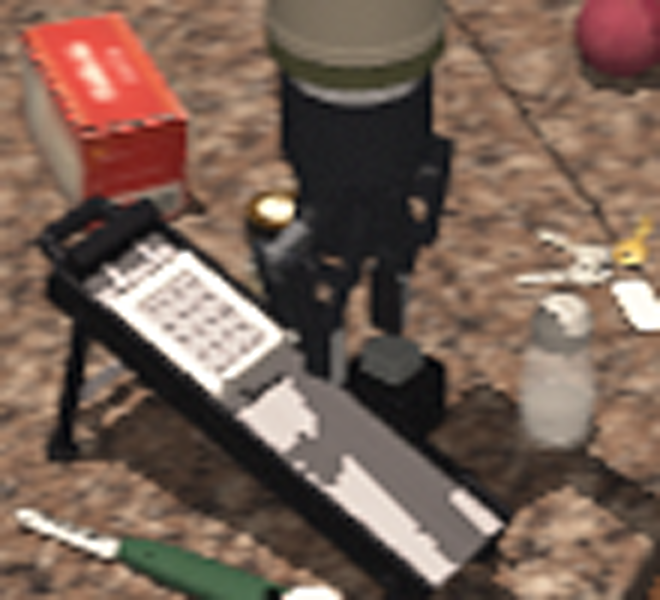

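The far finger hangs just above the cap at crop (390,340), and the near finger is over the bed in front of the lip. I'll descend gently.

```bash
python3 -m creep '[[[0,0.005,0.02,0,0,0,0.47],[0,0.005,0.04,0,0,0,0.47],[0,0.005,0.06,0,0,0,0.47],[0,0.005,0.08,0,0,0,0.47],[0,0.005,0.09,0,0,0,0.47],[0,0.005,0.09,0,0,0,0.47]]]'
```

```text
time_s: 3.45
tcp_pos: [0.49, -0.1669, 0.1014]
orientation: [-3.126, 0.312, 0.001]
ft_force: [-1.0, -0.9, 0.5]
width: 0.0452
```

```bash
python3 - <<'E'
from cell import bot
import cv2
n="side"
c=bot.read_camera(n)["color"]
v=c[150:250,250:360]
cv2.imwrite(f"pics/{n}3c.png",cv2.resize(v,None,fx=6,fy=6,interpolation=cv2.INTER_CUBIC))
for i in range(4):
  print(bot.read_state()["ft_force"]);bot.read_camera(n)
E
```

```text
[ 0.05860243 -0.79440275  0.41415385]
[-0.03000848  0.07302381  0.59243416]
[-0.33411919 -0.09174537 -0.12998454]
[-0.06851871  0.15515841 -0.57726371]
```

View pics/side3c.png

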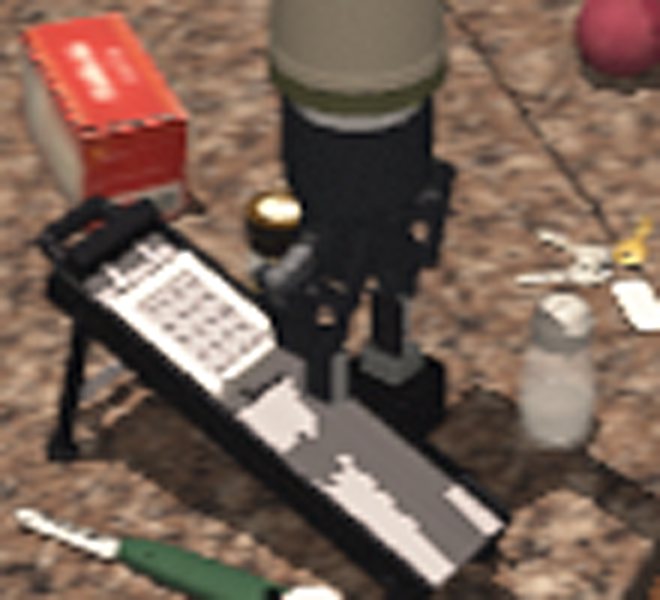

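The far tip at crop (388,355) is now practically on the cap, with no force yet. I'll creep on at about 1 mm per row.

```bash
python3 -m creep '[[[0,0,0.007,0,0,0,0.47],[0,0,0.013,0,0,0,0.47],[0,0,0.02,0,0,0,0.47],[0,0,0.02,0,0,0,0.47]]]'; python3 -c "
from cell import bot;import numpy as np
f=[]
for i in range(5): bot.read_camera('side');f.append(bot.read_state()['ft_force'])
print(np.mean(f,0),bot.read_state()['tcp_pos'])"
```

```text
time_s: 4.1
tcp_pos: [0.4904, -0.1671, 0.0989]
orientation: [3.126, -0.312, 0.001]
ft_force: [1.2, -0.0, 0.7]
width: 0.0452
[0.44410038 0.05926231 1.11020599] [ 0.4903585  -0.16700347  0.09886178]
```

```bash
python3 -m creep '[[[0,0,0.007,0,0,0,0.47],[0,0,0.013,0,0,0,0.47],[0,0,0.013,0,0,0,0.47]]]'; python3 -c "
from cell import bot;import numpy as np
f=[]
for i in range(5): bot.read_camera('side');f.append(bot.read_state()['ft_force'])
print(np.mean(f,0),bot.read_state()['tcp_pos'])"
```

```text
time_s: 4.65
tcp_pos: [0.4904, -0.167, 0.0968]
orientation: [3.126, -0.312, 0.0]
ft_force: [-0.5, 0.9, 0.9]
width: 0.0452
[ 0.73428019 -0.34353621  1.32692256] [ 0.49036131 -0.16705464  0.09689553]
```

```bash
python3 -m creep '[[[0,0,0.007,0,0,0,0.47],[0,0,0.013,0,0,0,0.47],[0,0,0.02,0,0,0,0.47],[0,0,0.02,0,0,0,0.47]]]'; python3 -c "
from cell import bot;import numpy as np,cv2
f=[]
for i in range(5): c=bot.read_camera('side')['color'];f.append(bot.read_state()['ft_force'])
print(np.mean(f,0),bot.read_state()['tcp_pos'])
cv2.imwrite('pics/s4.png',cv2.resize(c[150:250,250:360],None,fx=6,fy=6,interpolation=2))"
```

```text
time_s: 5.3
tcp_pos: [0.4903, -0.167, 0.0938]
orientation: [3.126, -0.312, -0.0]
ft_force: [0.9, -0.9, 3.3]
width: 0.045
[ 0.06041339 -0.61418449  3.16920939] [ 0.49034888 -0.1670399   0.09392562]
```

View pics/s4.png

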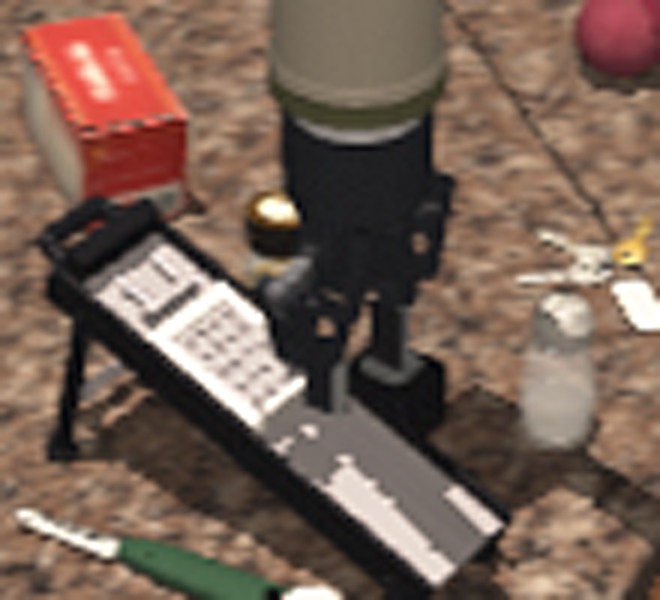

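The insert has popped out. Its lip now rests against the near finger at about crop (310,395), and a gap has opened behind it at (170,305). I'll press about 1.5 mm further so the tooth is clear, then check that it's at rest.

```bash
python3 -m creep '[[[0,0,0.005,0,0,0,0.47],[0,0,0.01,0,0,0,0.47],[0,0,0.01,0,0,0,0.47],[0,0,0.01,0,0,0,0.47],[0,0,0.01,0,0,0,0.47]]]'; python3 -c "
from cell import bot;import numpy as np,cv2
f=[];im=[]
for i in range(8): c=bot.read_camera('side')['color'];im.append(c);f.append(bot.read_state()['ft_force'])
print(np.mean(f,0),bot.read_state()['tcp_pos'],bot.read_state()['time_s'],np.abs(im[0].astype(int)-im[-1]).max())
a=cv2.imread('pics/side0.png').astype(int)
for n,(x0,x1,y0,y1) in dict(peeler=(252,297,234,252),timer=(290,315,246,272),salt=(336,350,198,227)).items(): print(n,np.abs(a-c)[y0:y1,x0:x1].mean())
cv2.imwrite('pics/s5.png',cv2.resize(c[150:275,230:360],None,fx=4.6,fy=4.6,interpolation=2))"
```

```text
time_s: 6.05
tcp_pos: [0.4903, -0.1671, 0.0924]
orientation: [3.126, -0.312, 0.0]
ft_force: [-0.2, -0.2, 5.1]
width: 0.0454
[ 0.20758666 -0.66383506  4.72505104] [ 0.49033187 -0.16704422  0.09240356] 6.45 34
peeler 1.4390946502057613
timer 1.4507692307692308
salt 13.147783251231527
```

View pics/s5.png

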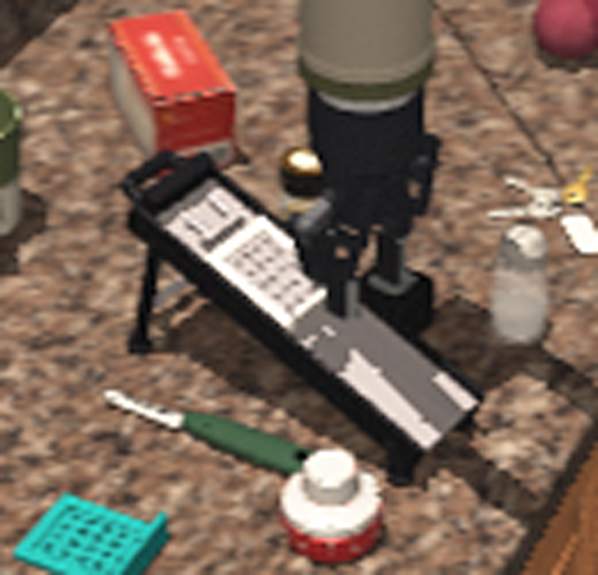

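```bash
python3 -c "
from cell import bot;import numpy as np,cv2
f=[];im=[]
for i in range(30): c=bot.read_camera('side')['color'];im.append(c);f.append(bot.read_state()['ft_force'])
f=np.array(f);print(f.mean(0),f.std(0)/30**.5,bot.read_state()['time_s'])
d=np.abs(im[0].astype(int)-im[-1]).max(2)[150:250,250:340];print(d.max(),(d>25).sum())
cv2.imwrite('pics/s6.png',cv2.resize(c[182:232,262:322],None,fx=11,fy=11,interpolation=2))
from h import proj
O=np.array([.4974,-.1389]);x=np.array([.981,-.196]);y=np.array([.196,.981])
for bx in (45,30,20,14,10):
  q=np.radians(20)
  for yy in(.03,-.03):
    h=bx/1e3*np.cos(q)-.024*np.sin(q);z=.064+bx/1e3*np.sin(q)+.024*np.cos(q)
    print(bx,yy,((proj('side',np.append(O+h*x+yy*y,z))-[262,182]+.5)*11).round())
"
```

```text
[ 0.53183118 -0.78171233  4.53002467] [0.11132762 0.09339184 0.08617351] 7.95
35 2
45 0.03 [302. 340.]
45 -0.03 [438. 235.]
30 0.03 [343. 374.]
30 -0.03 [477. 267.]
20 0.03 [369. 397.]
20 -0.03 [503. 289.]
14 0.03 [386. 410.]
14 -0.03 [519. 302.]
10 0.03 [396. 419.]
10 -0.03 [530. 311.]
```

View pics/s6.png

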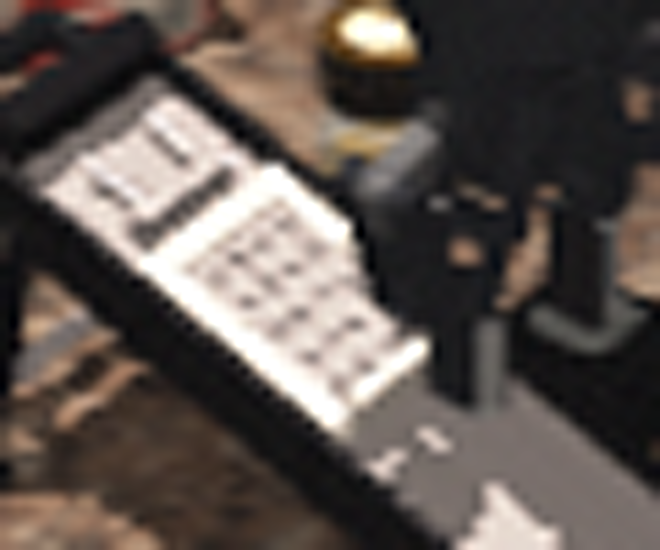

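The lip's top edge is on the predicted line for a front at bed x≈20 mm, which is where the finger's uphill face is, so it looks like contact. The horizontal force is unclear because cap friction is mixed in. A 1.5 mm nudge uphill should confirm the contact.

```bash
python3 -m creep '[[[0.003,0,0,0,0,0,0.47],[0.006,0,0,0,0,0,0.47],[0.01,0,0,0,0,0,0.47],[0.01,0,0,0,0,0,0.47],[0.01,0,0,0,0,0,0.47],[0.01,0,0,0,0,0,0.47]]]'; python3 -c "
from cell import bot;import numpy as np,cv2
f=[]
for i in range(30): c=bot.read_camera('side')['color'];f.append(bot.read_state()['ft_force'])
f=np.array(f);print(f.mean(0),bot.read_state()['tcp_pos'],bot.read_state()['time_s'])
cv2.imwrite('pics/s7.png',cv2.resize(c[182:232,262:322],None,fx=11,fy=11,interpolation=2))
a=cv2.cvtColor(cv2.imread('pics/s6.png'),6).astype(np.float32)[170:430,130:340];b=cv2.cvtColor(cv2.imread('pics/s7.png'),6).astype(np.float32)[170:430,130:340]
print('shift px',np.array(cv2.phaseCorrelate(a,b)[0])/11)
"
```

```text
time_s: 8.55
tcp_pos: [0.4905, -0.1671, 0.0917]
orientation: [-3.126, 0.312, 0.005]
ft_force: [-4.0, -0.5, 6.2]
width: 0.0451
[-3.99725923 -0.71863753  6.37159155] [ 0.49052312 -0.16703887  0.09175705] 10.05
shift px [-0.00029865  0.00091357]
```

View pics/s7.png

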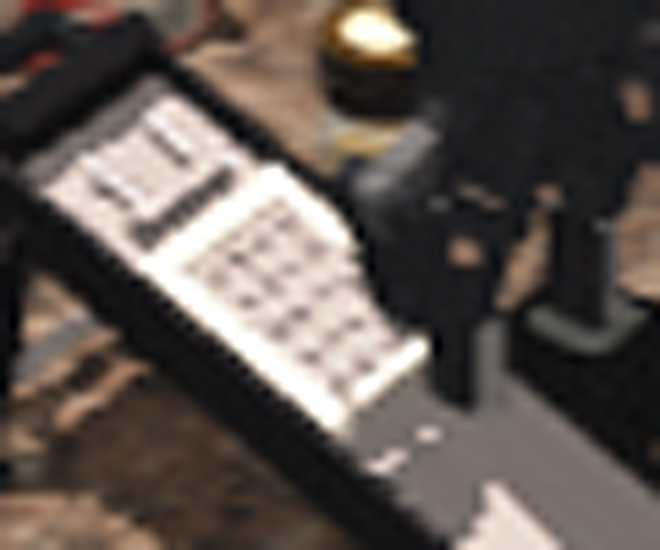

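The finger now loads uphill with about 4 N and the insert hasn't moved. It's at rest against the finger, the cap is held down, and the bystanders look unmoved, so I'm handing in.

```bash
python3 -c "
from cell import bot
print(bot.close_job());s=bot.read_state();print(s['time_s'],s['tcp_pos'],s['ft_force'])"
```

```text
the job is handed in; nothing more can be done
None
the job is handed in; nothing more can be done
```

I pressed the ejector cap with one finger. The insert popped loose and slid about 25 mm down the bed, and the other finger caught it by its lip. I handed in at about 10 s, with the cap still held down and the finger still against the insert. The hand-in gave no verdict.

**Insert position:** In the last side view the lip's front sits at about bed x = 20 mm, which matches where the finger's uphill face should be. That puts the insert's origin at about x = 60 mm. It showed no movement between the last pictures (0.00 px).

**Bystanders:** The peeler and timer regions match the first picture closely. The salt region differs more, which I put down to the arm's shadow because it looks to be in the same place. I checked the spice jar only by eye.

**Unclear check:** I couldn't measure the finger's force on the insert separately from friction on the cap. I tried a 1.5 mm nudge uphill to confirm contact. It raised the horizontal force to about 4 N, but the arm and the insert barely moved, so most of that is probably cap friction. That the finger is touching the insert therefore rests on the picture and on nothing else being there to stop it on the slope.

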